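Check two jugs with an infrared thermometer

ROBOT

A 6-joint arm with a two-finger parallel gripper is mounted at the origin on a cart in front of the work surface, level with it; the furniture and walls round the work are solid. World frame = base frame: x ahead of the robot, y to its left, z up, the work surface at z = 0. Lengths are in m, angles in rad, forces in N, time in s.
With the tool pointing down it reaches from about 0.375 to 0.9 m from the base axis. Payload 3.1 kg.
Tool frame: the origin (TCP) lies on the centre line of the jaws, within the pads' length; the fingertips stand 14 mm ahead of it and the grasp point (between the pads) lies 5 mm behind it; z points along the fingers, y is the line along which they close (so a half turn about z gives the same grasp; the last joint's range is limited). The gripper opens to 87 mm and grips with 3 to 60 N. Pads are 19 mm wide; open, the fingers measure 117 mm over their backs; the gripper's body (75 mm by 190 mm) begins 51 mm behind the grasp point.
Start: joints at [-1.353, 0.527, 1.433, -0, 1.181, -0.178], TCP at [0.242, -0.576, 0.237] pointing down, gripper open.
Joint ranges: [-3.08, 3.08], [-0.75, 2.2], [0.22, 2.44], [-1.43, 4.57], [0, 2.65], [-2.85, 2.85]. Speed limits (rad/s): [2.79, 2.79, 3.14, 3.14, 3.14, 3.14].

INTERFACE

Orientations are given as a unit quaternion [x, y, z, w].
In Python, from rig import robot gives the robot as it stands.
- The arm moves only by the tool move_arm, never from a script. Its argument "commands" is a list of rows, each an object with "hand": the finger opening in cm, from 0 to 8.7; "travel": the shift along the tool's x, y, z in cm, a list of three; "twist": the turn, a rotation vector about the tool's x, y, z in degrees, a list of three. In form: [{"hand": hand, "travel": [dx, dy, dz], "twist": [wx, wy, wz]}, ...]. A call has 1 to 5 rows; each row shifts and turns the commanded pose from where the row before left it, along the tool's axes as they then stand; what a row does not reach is not made up. A row lasts 1/12 s, in which the tool goes at most 41.7 mm and 7.16 degrees, less where a joint would pass 70% of its speed; a pose out of reach is approached as far as the arm can. A call is refused whole if a number of a shift passes 4.17 or a number of a turn 7.16, either way. A call with a gripper value outside its range is refused whole. The fingers move at their own pace and stop on an object; "force" is the grip in N (left out, the last holds). Time passes only in rows, so rows that do not move let the fingers close. It gives the time, the measured TCP pose, the force, the opening and the grip force at its end, in the units of the state.
- robot.get_obs(): the state, without advancing time (a new reading comes with each control period).
- robot.camera(name): name is "scene" or "top" or "wrist"; returns a dict with "frame" (480x640x3 uint8, red, green, blue), "fov_y" (degrees; the focal length in pixels is half the picture's height over the tangent of half this angle, whatever the lens; pixels are square), "cx", "cy" (the principal point, pixels), "k1" (the pictures are not rectified: a ray, as slopes to the right and down, at radius r is drawn at 1 + k1 r^2 times it, then the intrinsics apply), "extrinsics" (4x4, takes a point from camera to world coordinates); the wrist camera has in their place "T_tool_cam" (4x4, takes a point from camera to tool coordinates, whose origin is the TCP and whose axes are the flange's). Camera axes: x right, y down, z forward; pixel columns grow to the right and rows downward; lengths in m; the calibration is good to about 2 mm. A picture is of the moment at which its call begins: read the wrist's pose just before it. There is no depth.
- robot.hand_in(): hands the job in; it is judged then, once.
The state is a dict: "time": time; "q": joint angles; "joint_velocities": joint speeds; "joint_torque": joint torques, N m; "position": TCP position; "tool_rot": TCP orientation; "ft_force": force on the tool from outside, world axes, zero at the start; "moment": the same for the moment, N m; "grip_width": finger opening in m; "grip_force": force on a finger pad.
Only numpy, scipy, OpenCV 4.12 (cv2) and the standard library are available. Lean on these libraries where they do the work, as an engineer would, in place of code of your own. Each camera call takes 0.05 s, during which the arm holds its last target. There are 200 camera calls.

TASK

Lift the infrared thermometer out of its cradle and, keeping it level all the time, check the two vacuum jugs: hold it still for two seconds with its nose pointing squarely at the middle of the black patch on the red jug, about 8 cm away from it, and after that point it in the same way at the black patch on the steel jug. Finish there, still holding the thermometer level and motionless in the air, aimed at the steel jug's patch. Do not touch the jugs with it, and leave the jugs and everything else where they stand.

Things in the scene. Friction and masses are not known exactly. Their poses are not given: they have to be found in the camera images.
- thermometer: pocket infrared thermometer: white bar, 150 mm long (x, nose at +x), 36 wide (y), 34 high (z), about 0.16 kg; orange collar and black tip at the nose, dark screen on top near the tail. Origin under its middle, where it balances within 10 mm. Flat sides from x = -75 to +50 mm: grip across the width at the middle, from above. Lies loose and level in the cradle, underside at height 30 mm
- nose (a point): centre of the thermometer's lens at the tip: 75 mm ahead of the thermometer's origin and 17 mm above its underside. Axes as the thermometer's: x is the pointing direction, z up
- cradle: fixed grey cradle, base 130 x 78 mm, 11 mm high, origin under its middle, x along the thermometer. Two saddles 16 mm thick at x = -48 and +48 mm carry the thermometer 30 mm up; between their 10 mm thick cheeks (reaching 44 mm up) it has 2 mm play on each side. Free gap of 80 mm along x between the saddles for the fingers
- red_jug: red plastic vacuum jug, loose, body 139 mm wide, 206 mm high, handle towards its own -y (right as seen from the robot), 178 mm overall in y; origin under the middle of its overall outline
- red_patch_face (a point): middle of the face of the round matt-black patch, 36 mm across, on the red jug's side towards the robot, 90 mm above the worktop, 71 mm from the jug's origin along its -x; x axis points level into the jug, square to the patch, z up
- steel_jug: steel vacuum jug with black lid and handle, loose, body 124 mm wide, 186 mm high, handle towards its own -y, 190 mm overall in y; origin under the middle of its overall outline
- steel_patch_face (a point): middle of the face of the round matt-black patch, 36 mm across, on the steel jug's side towards the robot, 90 mm above the worktop, 65 mm from the jug's origin along its -x; x axis points level into the jug, square to the patch, z up
- mug: white stoneware mug with a red inside, 87 mm wide, 96 mm high; origin under its middle (leave alone)
- timer: small black kitchen timer, 34 x 46 x 27 mm; origin under its middle (leave alone)
- tea_glass: small clear glass, 48 mm wide, 61 mm high; origin under its middle (leave alone)
- lighter: upright lighter with a spotted sleeve, 27 mm wide, 96 mm high; origin under its middle (leave alone)
Not all that is in view belongs to the job. What is meant by the thermometer is not turquoise, and is the larger of those in its own colour.

How it is judged:
By the outcome, as a careful person would: the job done as asked, in the order asked, and still so for the second after the job is handed in, while the arm keeps its last pose, push and grip.
It also fails if it takes over 56 s, if anything falls off the work surface, if the arm or the gripper's body presses on something with over 40 N, if the wrist force passes 120 N, or if a joint passes its speed limit or range.

## Working session

There is one attempt and no reset: what is moved stays moved. The work goes in short steps, Python scripts to look and compute and a tool call to move; the robot and the scene stay as the last step left them, time stands still between calls to the robot, and variables do not carry over. Pictures are saved under pics/ and viewed, at most 10 in all, crops included, and the job is handed in when it is done.

Besides the shell and the picture viewer there is one more tool, called after "Emit:" in YAML: its name, and indented under it one key for each argument. move_arm: Moves the arm, as the interface text tells. Its arguments: {"type":"object","properties":{"commands":{"type":"array"},"force":{"type":"number"}},"required":["commands"]}

```bash
mkdir -p pics; cat > h.py <<'E'
import numpy as np, cv2
from rig import robot
def ray(c,u,v):
    f=240/np.tan(np.radians(c["fov_y"])/2)
    K=np.array([[f,0,c["cx"]],[0,f,c["cy"]],[0,0,1]])
    p=cv2.undistortPoints(np.array([[[u,v]]],float),K,np.array([c["k1"],0,0,0,0.]))[0,0]
    E=np.array(c["extrinsics"]); return E[:3,3],E[:3,:3]@np.array([p[0],p[1],1])
def plane(c,u,v,z):
    o,d=ray(c,u,v); return o+d*(z-o[2])/d[2]
def tri(c1,p1,c2,p2):
    o1,d1=ray(c1,*p1);o2,d2=ray(c2,*p2)
    s=np.linalg.lstsq(np.c_[d1,-d2],o2-o1,rcond=None)[0]
    a,b=o1+s[0]*d1,o2+s[1]*d2; return (a+b)/2,np.linalg.norm(a-b)
def save(n,c): cv2.imwrite(f"pics/{n}.png",c["frame"][:,:,::-1])
E
python3 - <<'E'
from h import *
import pickle
C={n:robot.camera(n) for n in("scene","top")}
pickle.dump(C,open("c.pkl","wb"))
for n in C:
    save(n,C[n]); print(n,{k:v for k,v in C[n].items() if k!="frame"})
print(robot.get_obs())
E
```

```text
scene {'fov_y': 56.229934491782736, 'cx': 323.79499085569955, 'cy': 233.09829703958607, 'k1': -0.0648197326957221, 'extrinsics': array([[ 0.57760262, -0.39714928,  0.71319538, -0.16695349],
       [-0.8161923 , -0.26563117,  0.51309864, -0.64503269],
       [-0.01432983, -0.8784717 , -0.47757944,  0.54732752],
       [ 0.        ,  0.        ,  0.        ,  1.        ]])}
top {'fov_y': 44.35283050772956, 'cx': 326.5397744132351, 'cy': 236.42516334556836, 'k1': -0.15413299362353744, 'extrinsics': array([[ 0.37376908, -0.80079892,  0.46799334, -0.19905284],
       [-0.92743172, -0.3297029 ,  0.17654005, -0.43293834],
       [ 0.01292568, -0.50001708, -0.86591908,  1.5092325 ],
       [ 0.        ,  0.        ,  0.        ,  1.        ]])}
{'time': 0.1, 'q': array([-1.35249457e+00,  5.28379492e-01,  1.43377909e+00, -2.91063627e-06,
        1.18138696e+00, -1.78488445e-01]), 'joint_velocities': array([ 7.79271380e-04, -2.05636157e-03, -4.67375545e-03,  7.07383081e-04,
       -6.07620020e-04,  2.20399689e-05]), 'joint_torque': array([ 7.60927423e-05, -4.40986347e+01, -1.77149087e+01,  6.34053396e-02,
        5.34306793e-02, -4.60254444e-05]), 'position': array([ 0.24143151, -0.57580072,  0.23566403]), 'tool_rot': array([ 9.80383583e-01,  1.97096617e-01, -2.07819734e-05, -9.76222005e-04]), 'ft_force': array([ 0.23291917,  0.7365981 , -0.97185141]), 'moment': array([-0.00768079, -0.00146317, -0.06203238]), 'grip_force': 0.0, 'grip_width': 0.0869136110706001}
```

View pics/scene.png

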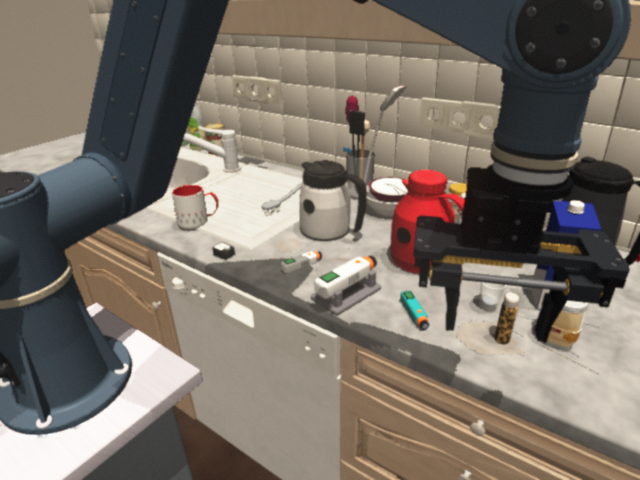

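View pics/top.png

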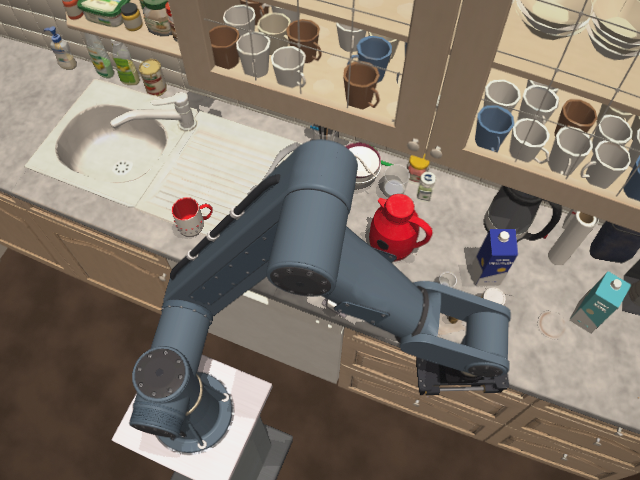

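The scene view shows the white thermometer in its cradle around (346,282), nose to the upper right. The steel jug's patch is at (307,207) and the red jug's at (404,234). In the top view the arm hides the cradle.

```bash
python3 - <<'E'
from h import *
import pickle
C=pickle.load(open("c.pkl","rb"))
f=C["scene"]["frame"][150:320,270:470,::-1]
cv2.imwrite("pics/crop.png",cv2.resize(f,None,fx=3.5,fy=3.5,interpolation=cv2.INTER_CUBIC))
c=C["scene"]
for n,p,z in[("collar",(371,262),.047),("tailtop",(318,287),.064),("steelpatch",(307,207),.09),("redpatch",(404,234),.09),("steelbase",(325,237),0),("redbase",(412,270),0)]: print(n,plane(c,*p,z).round(3))
E
```

```text
collar [ 0.532 -0.262  0.047]
tailtop [ 0.379 -0.237  0.064]
steelpatch [ 0.6   -0.045  0.09 ]
redpatch [ 0.607 -0.297  0.09 ]
steelbase [ 0.635 -0.071  0.   ]
redbase [ 0.619 -0.318  0.   ]
```

View pics/crop.png

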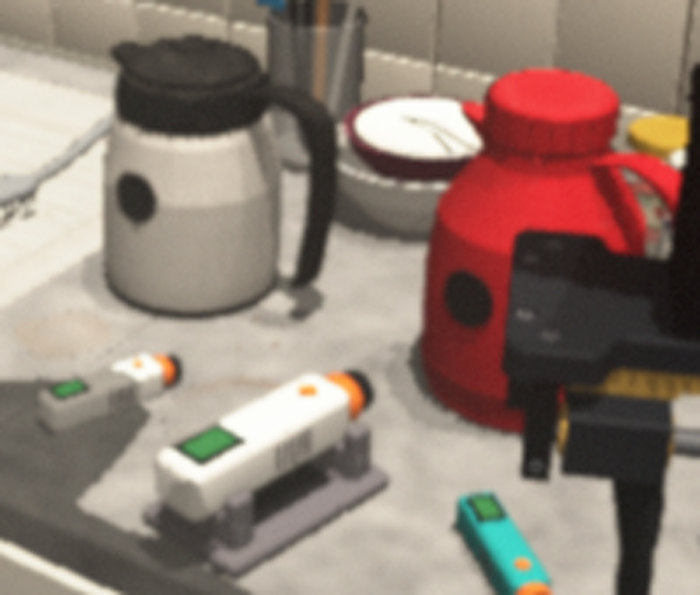

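Emit:
move_arm:
  commands:
    - {"hand": 8.7,"travel": [3.2,-2.2,0],"twist": [0,0,0]}
    - {"hand": 8.7,"travel": [3.2,-2.2,0],"twist": [0,0,0]}
    - {"hand": 8.7,"travel": [3.2,-2.2,0],"twist": [0,0,0]}
    - {"hand": 8.7,"travel": [3.2,-2.2,0],"twist": [0,0,0]}
    - {"hand": 8.7,"travel": [3.2,-2.2,0],"twist": [0,0,0]}

```text
time: 0.52
position: [0.347, -0.4113, 0.2361]
tool_rot: [0.98, 0.197, -0.0, -0.001]
ft_force: [1.1, -0.8, -0.2]
grip_width: 0.0868
grip_force: 0.0
```

```bash
python3 - <<'E'
from h import *
import pickle
o=robot.get_obs();c=robot.camera("wrist");pickle.dump((o,c),open("w1.pkl","wb"));save("w1",c)
print(o["position"],o["tool_rot"],{k:v for k,v in c.items() if k!="frame"})
E
```

```text
[ 0.34702074 -0.41129438  0.23612825] [ 9.80463271e-01  1.96701589e-01 -6.86631690e-05 -5.04403079e-04] {'fov_y': 65.37844912274903, 'cx': 313.7305881818618, 'cy': 246.7918842852268, 'k1': 0.025255427931792262, 'T_tool_cam': array([[ 2.62136272e-04, -9.67461266e-01, -2.53019032e-01,
         6.87651898e-02],
       [ 9.99999613e-01,  4.09726672e-05,  8.79367453e-04,
         1.56256823e-04],
       [-8.40387084e-04, -2.53019165e-01,  9.67460902e-01,
        -1.47187459e-01],
       [ 0.00000000e+00,  0.00000000e+00,  0.00000000e+00,
         1.00000000e+00]])}
```

View pics/w1.png

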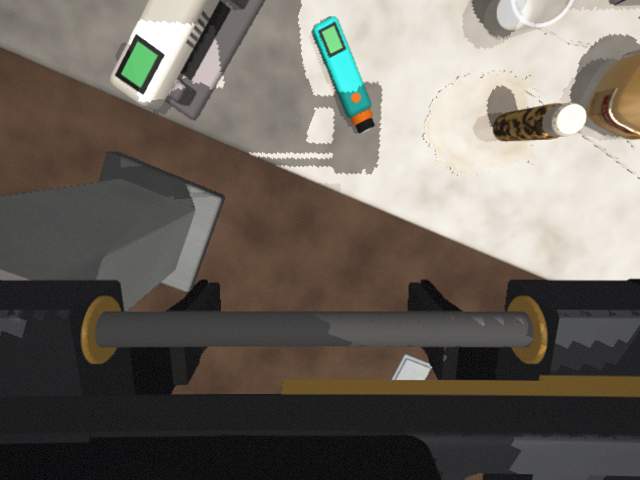

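The wrist view shows the thermometer's tail with its green screen at (140,65) and the turquoise decoy at (343,70). I'll turn and go above the thermometer.

Emit:
move_arm:
  commands:
    - {"hand": 8.7,"travel": [0,0,0],"twist": [0,0,6.4]}
    - {"hand": 8.7,"travel": [0,0,0],"twist": [0,0,6.4]}
    - {"hand": 8.7,"travel": [0,0,0],"twist": [0,0,6.4]}
    - {"hand": 8.7,"travel": [0,0,0],"twist": [0,0,6.4]}
    - {"hand": 8.7,"travel": [0,0,0],"twist": [0,0,6.4]}

```text
time: 0.98
position: [0.3465, -0.4129, 0.2362]
tool_rot: [0.997, -0.083, -0.0, -0.0]
ft_force: [0.3, 0.2, -0.7]
grip_width: 0.0874
grip_force: 0.0
```

Emit:
move_arm:
  commands:
    - {"hand": 8.7,"travel": [0.5,-3.4,0],"twist": [0,0,0]}
    - {"hand": 8.7,"travel": [0.5,-3.4,0],"twist": [0,0,0]}
    - {"hand": 8.7,"travel": [0.5,-3.4,0],"twist": [0,0,0]}
    - {"hand": 8.7,"travel": [0.5,-3.4,0],"twist": [0,0,0]}
    - {"hand": 8.7,"travel": [0.5,-3.4,0],"twist": [0,0,0]}

```text
time: 1.4
position: [0.3986, -0.2479, 0.2363]
tool_rot: [0.997, -0.081, -0.0, -0.0]
ft_force: [0.7, -0.4, -0.6]
grip_width: 0.0869
grip_force: 0.0
```

Emit:
move_arm:
  commands:
    - {"hand": 8.7,"travel": [0,0,0],"twist": [0,0,0]}
    - {"hand": 8.7,"travel": [0,0,0],"twist": [0,0,0]}

```text
time: 1.57
position: [0.3987, -0.2478, 0.2364]
tool_rot: [0.997, -0.079, -0.0, -0.0]
ft_force: [-0.8, -0.1, 0.5]
grip_width: 0.0869
grip_force: 0.0
```

```bash
cat >> h.py <<'E'
from scipy.spatial.transform import Rotation as R
import pickle
def wrist(name):
    o=robot.get_obs();c=robot.camera("wrist")
    T=np.eye(4);T[:3,:3]=R.from_quat(o["tool_rot"]).as_matrix();T[:3,3]=o["position"]
    c["extrinsics"]=T@c["T_tool_cam"];save(name,c);pickle.dump(c,open(name+".pkl","wb"));print(o["position"],o["tool_rot"]);return c
E
python3 -c "
from h import *
wrist('w2')"
```

```text
[ 0.39873362 -0.24778973  0.23642884] [ 9.96877184e-01 -7.89666977e-02 -3.53056737e-04 -1.30209923e-04]
```

Emit:
move_arm:
  commands:
    - {"hand": 8.7,"travel": [0,0,0],"twist": [0,7,0]}
    - {"hand": 8.7,"travel": [0,0,0],"twist": [0,7,0]}
    - {"hand": 8.7,"travel": [0,0,0],"twist": [0,7,0]}
    - {"hand": 8.7,"travel": [0,0,0],"twist": [0,7,0]}
    - {"hand": 8.7,"travel": [0,0,0],"twist": [0,7,0]}

```text
time: 2.03
position: [0.4, -0.2474, 0.2357]
tool_rot: [0.966, -0.076, 0.246, 0.012]
ft_force: [0.7, -0.1, -0.6]
grip_width: 0.0869
grip_force: 0.0
```

Emit:
move_arm:
  commands:
    - {"hand": 8.7,"travel": [0,0,0],"twist": [0,7,0]}
    - {"hand": 8.7,"travel": [0,0,0],"twist": [0,7,0]}
    - {"hand": 8.7,"travel": [0,0,0],"twist": [0,0,0]}
    - {"hand": 8.7,"travel": [0,0,0],"twist": [0,0,0]}

```text
time: 2.37
position: [0.4011, -0.243, 0.2334]
tool_rot: [0.95, -0.073, 0.302, 0.006]
ft_force: [0.1, -0.4, 1.4]
grip_width: 0.0868
grip_force: 0.0
```

```bash
python3 -c "
from h import *
a=wrist('w3')
b=pickle.load(open('w2.pkl','rb'))
cv2.imwrite('pics/w23.png',cv2.resize(np.vstack([b['frame'],a['frame']])[:,:,::-1],(400,600),interpolation=cv2.INTER_AREA))"
```

```text
[ 0.40113192 -0.24299992  0.23339318] [ 0.95039094 -0.07258672  0.30240133  0.0064545 ]
```

View pics/w23.png

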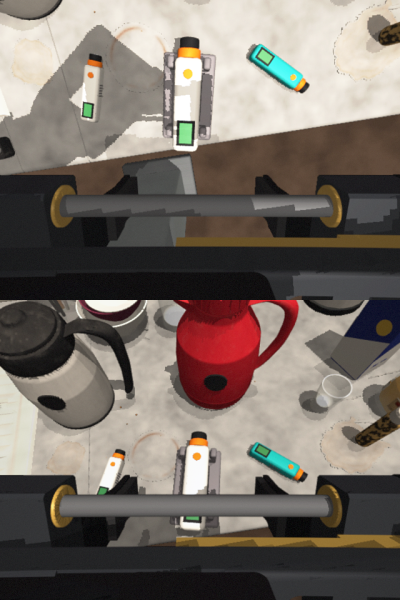

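In w3 both patches are clear: red at about (344,131), steel at about (82,165), in full pixels. In w2 the thermometer sits in the cradle, screen at about (297,213) and nose at about (299,72). I'll take one more view, shifted left.

Emit:
move_arm:
  commands:
    - {"hand": 8.7,"travel": [0,-3.4,0],"twist": [0,0,0]}
    - {"hand": 8.7,"travel": [0,-3.4,0],"twist": [0,0,0]}
    - {"hand": 8.7,"travel": [0,-3.4,0],"twist": [0,0,0]}
    - {"hand": 8.7,"travel": [0,-3.4,0],"twist": [0,0,0]}
    - {"hand": 8.7,"travel": [0,0,0],"twist": [0,0,0]}

```text
time: 2.83
position: [0.4203, -0.099, 0.2381]
tool_rot: [0.951, -0.065, 0.303, 0.003]
ft_force: [0.2, -0.3, -1.1]
grip_width: 0.087
grip_force: 0.0
```

Emit:
move_arm:
  commands:
    - {"hand": 8.7,"travel": [0,0,0],"twist": [0,0,0]}
    - {"hand": 8.7,"travel": [0,0,0],"twist": [0,0,0]}

```text
time: 3.0
position: [0.4221, -0.1075, 0.2389]
tool_rot: [0.95, -0.069, 0.304, 0.007]
ft_force: [0.6, 0.5, 1.1]
grip_width: 0.0872
grip_force: 0.0
```

```bash
python3 - <<'E'
from h import *
w4=wrist('w4')
C={n:robot.camera(n) for n in("scene","top")}
for n in C: save(n+"2",C[n])
pickle.dump(C,open("c2.pkl","wb"))
w3=pickle.load(open("w3.pkl","rb"))
a=np.hstack([w3["frame"][:280],w4["frame"][:280]])
b=np.hstack([C["scene"]["frame"][100:380],C["top"]["frame"][100:380]])
cv2.imwrite("pics/m.png",cv2.resize(np.vstack([a,b])[:,:,::-1],(800,350),interpolation=cv2.INTER_AREA))
def blobs(n,c,hi=45):
    m=(c["frame"].max(2)<hi).astype(np.uint8)
    N,L,S,ce=cv2.connectedComponentsWithStats(m)
    for s,p in zip(S[1:],ce[1:]):
        if 60<s[4]<3500 and s[4]>.6*s[2]*s[3]: print(n,p.round(1),s,plane(c,*p,.09).round(4))
for n,c in(("w3",w3),("w4",w4),("scene",C["scene"]),("top",C["top"])): blobs(n,c)
E
```

```text
[ 0.42208536 -0.10749031  0.23887894] [ 0.95002931 -0.06947748  0.30424214  0.00734213]
w3 [344.3 131.8] [327 120  36  26 739] [ 0.5992 -0.2973  0.09  ]
w3 [ 83.  163.8] [ 61 153  44  23 712] [ 0.6029 -0.0452  0.09  ]
w3 [318.  215.8] [307 211  23  12 185] [ 0.5141 -0.2589  0.09  ]
w3 [200.1 298.6] [ 168  281   53   30 1002] [ 0.4545 -0.1514  0.09  ]
w3 [633.2 367. ] [626 357  14  19 225] [ 0.3551 -0.4715  0.09  ]
w3 [506.7 476.3] [483 473  50   7 316] [ 0.2988 -0.3579  0.09  ]
w3 [611.6 477.2] [587 475  53   5 236] [ 0.29   -0.4264  0.09  ]
w4 [485.8 135.3] [466 124  41  25 771] [ 0.5994 -0.297   0.09  ]
w4 [227.2 167. ] [209 157  37  22 645] [ 0.603  -0.0443  0.09  ]
w4 [452.7 219.4] [441 215  25  12 203] [ 0.5169 -0.2422  0.09  ]
w4 [506.7 476.3] [483 473  50   7 314] [ 0.3195 -0.2256  0.09  ]
w4 [614.6 477.3] [592 475  48   5 208] [ 0.3107 -0.2975  0.09  ]
scene [356.2 122.9] [349 112  15  29 302] [1.3209 0.261  0.09  ]
scene [308.3 206.1] [304 201   9  12  77] [ 0.6063 -0.0443  0.09  ]
scene [403.2 235.2] [398 228  12  15 137] [ 0.6014 -0.2982  0.09  ]
top [382.1 244.3] [377 240  11   9  66] [ 0.6031 -0.2953  0.09  ]
```

View pics/m.png

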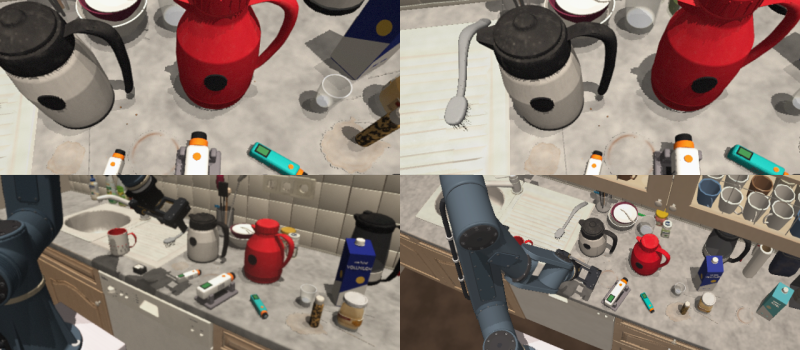

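```bash
python3 - <<'E'
from h import *
from scipy.optimize import brentq
def pix(c,P): 
    f=240/np.tan(np.radians(c["fov_y"])/2)
    K=np.array([[f,0,c["cx"]],[0,f,c["cy"]],[0,0,1]])
    p=cv2.undistortPoints(P.reshape(-1,1,2).astype(float),K,np.array([c["k1"],0,0,0,0.]))[:,0]
    E=c["extrinsics"];return E[:3,3],np.c_[p,np.ones(len(p))]@E[:3,:3].T
for n in("w3","w4"):
    c=pickle.load(open(n+".pkl","rb"));fr=c["frame"].astype(int)
    seeds={"red":(344,132),"steel":(83,164)} if n=="w3" else {"red":(486,135),"steel":(227,167)}
    for j,s in seeds.items():
        u,v=s;w=fr[v-30:v+31,u-40:u+41].max(2).astype(np.float32)
        k=4;W=cv2.resize(w,None,fx=k,fy=k,interpolation=cv2.INTER_CUBIC)
        for th in(55,75):
            N,L=cv2.connectedComponents((W<th).astype(np.uint8));m=L==L[30*k+2,40*k+2]
            yy,xx=np.nonzero(m);P=np.c_[(xx+.5)/k-.5+u-40,(yy+.5)/k-.5+v-30]
            o,d=pix(c,P);A=plane(c,*P.mean(0),.09)
            def st(psi):
                nn=np.array([np.cos(psi),np.sin(psi),0]);t=np.array([-nn[1],nn[0],0])
                s=((A-o)@nn)/(d@nn);X=o+d*s[:,None]-A
                return np.cov(X@t,X[:,2])
            f=lambda p:st(p)[0,1]
            g=np.radians(np.arange(-60,61,5));fv=[f(x) for x in g]
            r=[np.degrees(brentq(f,g[i],g[i+1])) for i in range(len(g)-1) if fv[i]*fv[i+1]<0]
            print(n,j,th,A.round(4),np.round(r,1),[(4*np.sqrt(np.diag(st(np.radians(x))))*1e3).round(1) for x in r],len(P)/k/k)
    # red silhouette azimuth
    m=((fr[...,0]>60)&(fr[...,0]>2.2*fr[...,1])&(fr[...,0]>2.2*fr[...,2])).astype(np.uint8)
    N,L,S,_=cv2.connectedComponentsWithStats(m);m=L==1+S[1:,4].argmax()
    yy,xx=np.nonzero(m);o,d=pix(c,np.c_[xx,yy]);az=np.degrees(np.arctan2(d[:,1],d[:,0]));el=np.degrees(np.arctan2(-d[:,2],np.hypot(d[:,0],d[:,1])))
    print(n,"cam",o.round(4))
    for e in range(24,56,2):
        q=abs(el-e)<.5
        if q.any(): print(e,az[q].min().round(2),az[q].max().round(2))
E
```

```text
w3 red 55 [ 0.5992 -0.2973  0.09  ] [-12.4] [array([35.9, 40.3])] 769.4375
w3 red 75 [ 0.5992 -0.2972  0.09  ] [-12.3] [array([36.9, 41.8])] 821.0
w3 steel 55 [ 0.6029 -0.0452  0.09  ] [-0.5] [array([34. , 39.2])] 742.625
w3 steel 75 [ 0.6029 -0.0452  0.09  ] [0.7] [array([34.2, 40.6])] 786.9375
w3 cam [ 0.3716 -0.2441  0.3931]
36 -32.08 -1.26
38 -32.49 -3.63
40 -32.28 -1.61
42 -31.85 -0.85
44 -30.86 -0.45
46 -29.33 0.02
48 -27.16 0.12
50 -25.9 0.07
52 -25.82 0.11
54 -24.91 -0.85
w4 red 55 [ 0.5995 -0.297   0.09  ] [-14.3] [array([35.6, 40. ])] 805.8125
w4 red 75 [ 0.5995 -0.2969  0.09  ] [-14.9] [array([36.3, 41.6])] 860.9375
w4 steel 55 [ 0.6031 -0.0443  0.09  ] [-2.3] [array([34.9, 39.7])] 673.0625
w4 steel 75 [ 0.6031 -0.0443  0.09  ] [-2.] [array([35.4, 41.1])] 708.125
w4 cam [ 0.392  -0.1081  0.3985]
30 -49.14 -47.35
32 -51.01 -40.17
34 -51.09 -30.27
36 -50.88 -26.79
38 -50.28 -26.11
40 -49.39 -25.65
42 -48.18 -25.21
44 -48.05 -25.11
46 -48.01 -25.08
48 -48.05 -25.02
50 -47.5 -25.49
52 -46.16 -26.72
54 -43.45 -29.76
```

```bash
python3 - <<'E'
from h import *
for n,a0,a1 in(("w4",-15,42),("w3",5,60)):
    c=pickle.load(open(n+".pkl","rb"));E=c["extrinsics"]
    f=240/np.tan(np.radians(c["fov_y"])/2)
    az=np.radians(np.arange(a0,a1,.1));el=np.radians(np.arange(40,58,.2))
    A,B=np.meshgrid(az,el);d=np.stack([np.cos(A)*np.cos(B),np.sin(A)*np.cos(B),-np.sin(B)],-1)@E[:3,:3]
    x,y=d[...,0]/d[...,2],d[...,1]/d[...,2];k=1+c["k1"]*(x*x+y*y)
    I=cv2.remap(c["frame"],(f*x*k+c["cx"]).astype(np.float32),(f*y*k+c["cy"]).astype(np.float32),cv2.INTER_LINEAR)
    cv2.imwrite(f"pics/azel_{n}.png",cv2.resize(I[:,:,::-1],None,fx=1,fy=2))
    print(n,I.shape,E[:3,3])
a,b=cv2.imread("pics/azel_w4.png"),cv2.imread("pics/azel_w3.png")
h=min(a.shape[1],b.shape[1]);cv2.imwrite("pics/azel.png",np.vstack([a[:,:h],b[:,:h]]))
E
```

```text
w4 (90, 570, 3) [ 0.39201264 -0.10809813  0.39847115]
w3 (90, 550, 3) [ 0.37162562 -0.24406512  0.39308857]
```

View pics/azel.png

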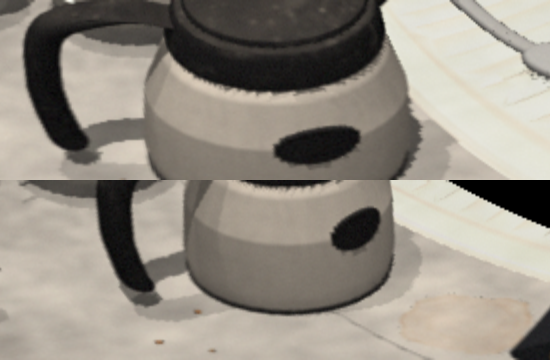

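In this azimuth/elevation map the steel jug's body edges are at columns 146 and 408 (w4), and 185 and 394 (w3). That gives an axis at about (0.661,-0.049) and a patch yaw of about -2°. Next I'll measure the thermometer in w2.

```bash
python3 - <<'E'
from h import *
c=pickle.load(open("w2.pkl","rb"));fr=c["frame"].astype(int)
r,g,b=fr[...,0],fr[...,1],fr[...,2]
roi=np.zeros(r.shape,bool);roi[40:250,262:345]=1
def comps(m,t):
    N,L,S,ce=cv2.connectedComponentsWithStats((m&roi).astype(np.uint8))
    for s,p in zip(S[1:],ce[1:]):
        if s[4]>40: print(t,s,p.round(1),plane(c,*p,.064).round(4))
comps((g>1.4*r)&(g>1.3*b)&(g>60),"green")
comps((r>1.8*b)&(r>1.2*g)&(r>120),"orange")
comps(fr.max(2)<45,"black")
m=(fr.min(2)>215)&roi
for v in range(85,245,12):
    x=np.nonzero(m[v])[0]
    if len(x): print(v,x.min(),x.max(),plane(c,x.min(),v,.064)[:2].round(4),plane(c,x.max(),v,.064)[:2].round(4))
x=np.nonzero(m[:,296])[0];print("col296",x.min(),x.max(),plane(c,296,x.min(),.064),plane(c,296,x.max(),.064))
cv2.imwrite("pics/th.png",cv2.resize(c["frame"][45:255,230:370,::-1],None,fx=2.8,fy=2.8,interpolation=cv2.INTER_CUBIC))
E
```

```text
green [286 196  22  35 718] [296.3 212.8] [ 0.4164 -0.2358  0.064 ]
orange [284  75  37  19 535] [302.3  83.8] [ 0.5169 -0.2579  0.064 ]
black [289  60  10  15 100] [292.3  66.5] [ 0.5303 -0.2523  0.064 ]
black [314  63   4  14  45] [315.7  69.8] [ 0.5252 -0.2699  0.064 ]
black [284 194  27  29 119] [300.3 202.1] [ 0.425  -0.2408  0.064 ]
85 338 344 [ 0.5116 -0.2856] [ 0.5109 -0.2903]
97 282 321 [ 0.5099 -0.2403] [ 0.505 -0.271]
109 281 322 [ 0.5012 -0.2379] [ 0.4961 -0.2704]
121 281 344 [ 0.4923 -0.2363] [ 0.4843 -0.2866]
133 280 344 [ 0.4833 -0.2338] [ 0.4751 -0.2854]
145 307 344 [ 0.4706 -0.254 ] [ 0.4658 -0.2841]
157 280 344 [ 0.4646 -0.2304] [ 0.4563 -0.2828]
169 279 344 [ 0.4552 -0.2278] [ 0.4466 -0.2815]
181 279 344 [ 0.4454 -0.226 ] [ 0.4368 -0.2801]
193 280 344 [ 0.4354 -0.225 ] [ 0.4268 -0.2788]
205 278 344 [ 0.4256 -0.2215] [ 0.4167 -0.2774]
217 278 281 [ 0.4153 -0.2196] [ 0.4149 -0.2221]
229 278 315 [ 0.4049 -0.2176] [ 0.3998 -0.2495]
241 301 308 [ 0.3911 -0.2357] [ 0.3901 -0.2417]
col296 93 240 [ 0.51107861 -0.25183714  0.064     ] [ 0.39270233 -0.23147614  0.064     ]
```

View pics/th.png

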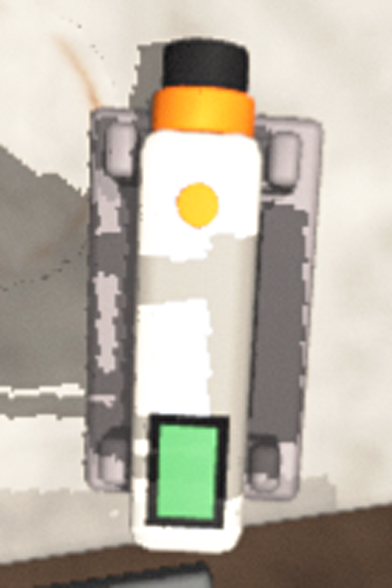

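The crop shows the top face's front edge middle at (301.4,91.8), the tail edge middle at (296.4,240), the screen centre at (297,213) and the button at (300.4,118).

```bash
python3 - <<'E'
from h import *
c=pickle.load(open("w2.pkl","rb"))
f=plane(c,302,91.8,.064);t=plane(c,296.4,240,.063);s=plane(c,297,212.9,.064);b=plane(c,300.4,118,.064)
print(f,t,s,b,np.linalg.norm(f-t))
for p,q in((f,t),(b,s)): print(np.degrees(np.arctan2(*(p-q)[1::-1])))
yaw=np.arctan2(*(f-s)[1::-1]);print(np.degrees(yaw))
d=np.array([np.cos(yaw),np.sin(yaw)]);print("mid",f[:2]-.05*d,t[:2]+.074*d)
print(R.from_quat(robot.get_obs()["tool_rot"]).as_matrix().round(3),robot.get_obs()["q"].round(3))
# small thermometer location
print(plane(pickle.load(open("w2.pkl","rb")),145,140,.03))
E
```

```text
[ 0.51120311 -0.25669019  0.064     ] [ 0.39241498 -0.2317388   0.063     ] [ 0.41626916 -0.23639572  0.064     ] [ 0.49208018 -0.25216808  0.064     ] 0.12138448149527256
-11.862497563402416
-11.752642396174247
-12.066759645342902
mid [ 0.46230787 -0.24623763] [ 0.46477992 -0.24720859]
[[ 0.805 -0.14   0.576]
 [-0.131 -0.99  -0.057]
 [ 0.578 -0.03  -0.815]] [-0.772  0.16   2.316  1.185  0.4   -0.11 ]
[ 0.4977862  -0.10971764  0.03      ]
```

Emit:
move_arm:
  commands:
    - {"hand": 8.7,"travel": [0,0,0],"twist": [0,-7,0]}
    - {"hand": 8.7,"travel": [0,0,0],"twist": [0,-7,0]}
    - {"hand": 8.7,"travel": [0,0,0],"twist": [0,-7,0]}
    - {"hand": 8.7,"travel": [0,0,0],"twist": [0,-7,0]}
    - {"hand": 8.7,"travel": [0,0,0],"twist": [0,-7,0]}

```text
time: 3.57
position: [0.4259, -0.0962, 0.2369]
tool_rot: [0.986, -0.06, 0.155, -0.027]
ft_force: [-0.2, 1.5, -0.5]
grip_width: 0.0867
grip_force: 0.0
```

Emit:
move_arm:
  commands:
    - {"hand": 8.7,"travel": [0,0,0],"twist": [0,0,0]}
    - {"hand": 8.7,"travel": [0,0,0],"twist": [0,0,0]}

```text
time: 3.73
position: [0.4286, -0.096, 0.2375]
tool_rot: [0.985, -0.058, 0.16, -0.027]
ft_force: [-0.5, 0.9, -0.6]
grip_width: 0.0868
grip_force: 0.0
```

```bash
cat >> h.py <<'E'
def goto(x,y,z,yaw):
    o=robot.get_obs();M=R.from_quat(o["tool_rot"]);a=np.radians(yaw)
    G=np.array([[np.cos(a),np.sin(a),0],[np.sin(a),-np.cos(a),0],[0,0,-1]])
    tw=(M.inv()*R.from_matrix(G)).as_rotvec(degrees=True)
    dp=(np.array([x,y,z])-o["position"])*100
    print("pos",o["position"].round(4),"q",o["q"].round(2),"t",o["time"],"gw",o["grip_width"])
    print("travel now-axes",M.inv().apply(dp).round(2),"twist",tw.round(2),"travel goal-axes",(G.T@dp).round(2))
E
python3 -c "
from h import *
goto(.463,-.2467,.15,-11.85)"
```

```text
pos [ 0.4286 -0.096   0.2375] q [-0.63  0.18  2.08  0.36  0.66  0.8 ] t 3.7333 gw 0.08676719037541154
travel now-axes [ 2.34 15.21  8.87] twist [ -4.97 -18.01   5.12] travel goal-axes [ 6.46 14.04  8.75]
```

Emit:
move_arm:
  commands:
    - {"hand": 8.7,"travel": [0,0,0],"twist": [-1.7,-6,1.7]}
    - {"hand": 8.7,"travel": [0,0,0],"twist": [-1.7,-6,1.7]}
    - {"hand": 8.7,"travel": [0,0,0],"twist": [-1.7,-6,1.7]}
    - {"hand": 8.7,"travel": [0,0,0],"twist": [0,0,0]}
    - {"hand": 8.7,"travel": [0,0,0],"twist": [0,0,0]}

```text
time: 4.15
position: [0.4273, -0.0934, 0.236]
tool_rot: [0.995, -0.099, 0.008, -0.004]
ft_force: [-0.2, 0.3, 0.0]
grip_width: 0.0872
grip_force: 0.0
```

```bash
python3 -c "
from h import *
goto(.463,-.2467,.15,-11.85)"
```

```text
pos [ 0.4273 -0.0934  0.236 ] q [-0.48  0.27  1.89  0.02  0.97  1.28] t 4.15 gw 0.08717412778084474
travel now-axes [ 6.39 14.4   8.57] twist [-0.52 -0.85  0.51] travel goal-axes [ 6.64 14.27  8.6 ]
```

Emit:
move_arm:
  commands:
    - {"hand": 8.7,"travel": [0,0,0],"twist": [-0.5,-0.8,0.5]}
    - {"hand": 8.7,"travel": [1.65,3.55,1],"twist": [0,0,0]}
    - {"hand": 8.7,"travel": [1.65,3.55,1],"twist": [0,0,0]}
    - {"hand": 8.7,"travel": [1.65,3.55,1],"twist": [0,0,0]}
    - {"hand": 8.7,"travel": [1.65,3.55,1],"twist": [0,0,0]}

```text
time: 4.57
position: [0.4607, -0.2472, 0.1964]
tool_rot: [0.995, -0.104, 0.0, -0.0]
ft_force: [0.5, -0.3, 0.1]
grip_width: 0.0869
grip_force: 0.0
```

Emit:
move_arm:
  commands:
    - {"hand": 8.7,"travel": [0,0,1.5],"twist": [0,0,0]}
    - {"hand": 8.7,"travel": [0,0,1.5],"twist": [0,0,0]}
    - {"hand": 8.7,"travel": [0,0,1.5],"twist": [0,0,0]}
    - {"hand": 8.7,"travel": [0,0,0],"twist": [0,0,0]}
    - {"hand": 8.7,"travel": [0,0,0],"twist": [0,0,0]}

```text
time: 4.98
position: [0.4602, -0.2459, 0.1515]
tool_rot: [0.995, -0.105, -0.001, -0.0]
ft_force: [0.6, -0.1, -0.1]
grip_width: 0.0873
grip_force: 0.0
```

```bash
python3 -c "
from h import *
goto(.463,-.2467,.044,-11.85)
w=wrist('w5'); s=robot.camera('scene')
a=np.hstack([w['frame'],s['frame']])[:,:,::-1]
cv2.imwrite('pics/m5.png',cv2.resize(a,(800,300),interpolation=cv2.INTER_AREA))"
```

```text
pos [ 0.4602 -0.2459  0.1515] q [-0.7   0.51  1.77 -0.    0.86  1.08] t 4.9833 gw 0.08725018896167763
travel now-axes [ 0.31  0.02 10.75] twist [-0.01  0.13 -0.17] travel goal-axes [ 0.29  0.02 10.75]
[ 0.46022357 -0.24593827  0.15154853] [ 9.94502442e-01 -1.04706876e-01 -1.14983380e-03 -1.99670041e-04]
```

View pics/m5.png

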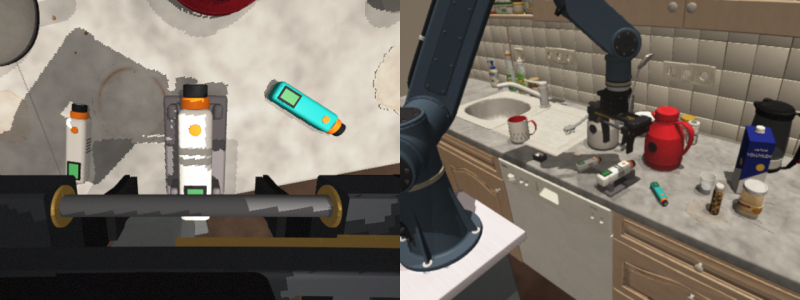

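The view shows the thermometer (about (312,220) in full pixels) centred between the fingers. I'll descend and grip.

Emit:
move_arm:
  commands:
    - {"hand": 8.7,"travel": [0.3,0,2.5],"twist": [0,0.1,0]}
    - {"hand": 8.7,"travel": [0,0,2.5],"twist": [0,0,0]}
    - {"hand": 8.7,"travel": [0,0,2.5],"twist": [0,0,0]}
    - {"hand": 8.7,"travel": [0,0,2],"twist": [0,0,0]}
    - {"hand": 8.7,"travel": [0,0,1.4],"twist": [0,0,0]}

```text
time: 5.5
position: [0.4655, -0.2476, 0.0429]
tool_rot: [0.995, -0.104, 0.001, 0.001]
ft_force: [-0.1, 0.9, 0.1]
grip_width: 0.0872
grip_force: 0.0
```

Emit:
move_arm:
  commands:
    - {"hand": 8.7,"travel": [0,0,0],"twist": [0,0,0]}
    - {"hand": 8.7,"travel": [0,0,0],"twist": [0,0,0]}

```text
time: 5.67
position: [0.4656, -0.2478, 0.0438]
tool_rot: [0.995, -0.104, 0.001, 0.002]
ft_force: [-0.1, -0.4, -0.3]
grip_width: 0.087
grip_force: 0.0
```

```bash
python3 -c "
from h import *
goto(.463,-.2467,.042,-11.85)"
```

```text
pos [ 0.4656 -0.2478  0.0438] q [-0.7   0.71  1.82 -0.    0.61  1.08] t 5.6667 gw 0.08701987513923155
travel now-axes [-0.28 -0.06  0.18] twist [ 0.17 -0.11 -0.09] travel goal-axes [-0.28 -0.06  0.18]
```

Emit:
move_arm:
  commands:
    - {"hand": 6,"travel": [-0.2,0,0.2],"twist": [0,0,0]}
    - {"hand": 4.5,"travel": [0,0,0],"twist": [0,0,0]}
    - {"hand": 4.2,"travel": [0,0,0],"twist": [0,0,0]}
    - {"hand": 3.8,"travel": [0,0,0],"twist": [0,0,0]}
    - {"hand": 3,"travel": [0,0,0],"twist": [0,0,0]}
  force: 25

```text
time: 6.08
position: [0.4639, -0.2477, 0.0421]
tool_rot: [0.995, -0.104, 0.001, 0.002]
ft_force: [0.4, -0.3, 0.5]
grip_width: 0.0613
grip_force: 0.0
```

Emit:
move_arm:
  commands:
    - {"hand": 2.5,"travel": [0,0,0],"twist": [0,0,0]}
    - {"hand": 2.5,"travel": [0,0,0],"twist": [0,0,0]}
    - {"hand": 2.5,"travel": [0,0,0],"twist": [0,0,0]}
    - {"hand": 2.5,"travel": [0,0,0],"twist": [0,0,0]}
    - {"hand": 2.5,"travel": [0,0,0],"twist": [0,0,0]}

```text
time: 6.5
position: [0.4635, -0.2472, 0.0414]
tool_rot: [0.995, -0.104, 0.0, 0.001]
ft_force: [0.1, 0.3, 1.0]
grip_width: 0.0355
grip_force: 25.0
```

Emit:
move_arm:
  commands:
    - {"hand": 2.5,"travel": [0,0,0],"twist": [0,0,0]}
    - {"hand": 2.5,"travel": [0,0,0],"twist": [0,0,0]}
    - {"hand": 2.5,"travel": [0,0,0],"twist": [0,0,0]}

```text
time: 6.75
position: [0.4635, -0.2472, 0.0414]
tool_rot: [0.995, -0.104, 0.0, 0.001]
ft_force: [0.8, 0.6, 0.5]
grip_width: 0.0358
grip_force: 25.0
```

Emit:
move_arm:
  commands:
    - {"hand": 2.5,"travel": [0,0,-0.5],"twist": [0,0,0]}
    - {"hand": 2.5,"travel": [0,0,-1],"twist": [0,0,0]}
    - {"hand": 2.5,"travel": [0,0,-1.3],"twist": [0,0,0]}
    - {"hand": 2.5,"travel": [0,0,-1],"twist": [0,0,0]}
    - {"hand": 2.5,"travel": [0,0,-0.5],"twist": [0,0,0]}

```text
time: 7.17
position: [0.4641, -0.248, 0.0861]
tool_rot: [0.995, -0.104, 0.002, 0.002]
ft_force: [0.4, -0.0, -1.9]
grip_width: 0.0361
grip_force: 25.0
```

Emit:
move_arm:
  commands:
    - {"hand": 2.5,"travel": [0,0,0],"twist": [0,0,0]}
    - {"hand": 2.5,"travel": [0,0,0],"twist": [0,0,0]}
    - {"hand": 2.5,"travel": [0,0,0],"twist": [0,0,0]}

```text
time: 7.42
position: [0.4632, -0.2472, 0.0842]
tool_rot: [0.995, -0.104, 0.0, 0.001]
ft_force: [0.6, -0.1, -1.5]
grip_width: 0.0358
grip_force: 25.0
```

```bash
cat > t.py <<'E'
from h import *
import sys
c=wrist(sys.argv[1]);fr=c["frame"].astype(int);r,g,b=fr[...,0],fr[...,1],fr[...,2]
T=np.linalg.inv(c["extrinsics"]@np.linalg.inv(c["T_tool_cam"]))
ztop=float(sys.argv[2])
for t,m in(("green",(g>1.4*r)&(g>1.3*b)&(g>60)&(b<1.0*g*.9)),("orange",(r>1.8*b)&(r>1.2*g)&(r>120)),("white",(fr.min(2)>215))):
    m[:,:240]=0;m[:,400:]=0
    N,L,S,ce=cv2.connectedComponentsWithStats(m.astype(np.uint8))
    for s,p in zip(S[1:],ce[1:]):
        if s[4]>80:
            P=plane(c,*p,ztop);print(t,s,p.round(1),P.round(4),"tool",(T@np.r_[P,1])[:3].round(4))
cv2.imwrite(f"pics/{sys.argv[1]}s.png",cv2.resize(np.hstack([c["frame"],robot.camera("scene")["frame"]])[:,:,::-1],(800,300),interpolation=cv2.INTER_AREA))
E
python3 t.py w6 .107; python3 -c "
from h import *
goto(.4512,-.2616,.0844,-13.4)"
```

```text
[ 0.46323069 -0.24716438  0.08420216] [ 9.94552347e-01 -1.04227616e-01  3.19334564e-04  1.45970296e-03]
orange [ 274  171   82   37 2772] [314.4 189.1] [ 0.518  -0.2592  0.107 ] tool [ 0.0561  0.0005 -0.0227]
orange [296 250  37  35 964] [314.  266.6] [ 0.4918 -0.2535  0.107 ] tool [ 0.0293  0.0004 -0.0228]
white [ 298   12  102  142 8503] [359.3  85.4] [ 0.5461 -0.2792  0.107 ] tool [ 0.0877  0.0143 -0.0227]
white [260  25  14  15  81] [265.7  32. ] [ 0.5662 -0.2546  0.107 ] tool [ 0.1023 -0.014  -0.0227]
white [240  78  24  47 689] [248. 103.] [ 0.5482 -0.2445  0.107 ] tool [ 0.0826 -0.0202 -0.0228]
white [327 209  17  25 260] [334.7 222.2] [ 0.5057 -0.2636  0.107 ] tool [ 0.045   0.0074 -0.0227]
white [331 269  12  42 282] [336.4 289.7] [ 0.4817 -0.2595  0.107 ] tool [ 0.0207  0.0083 -0.0228]
white [273 372  67   8 362] [306.6 376.4] [ 0.45   -0.2418  0.107 ] tool [-0.0141 -0.0024 -0.0228]
pos [ 0.4631 -0.2471  0.0839] q [-0.7   0.63  1.81 -0.    0.7   1.08] t 7.5167 gw 0.035636966955607655
travel now-axes [-0.87  1.67 -0.05] twist [ 0.14 -0.02  1.43] travel goal-axes [-0.82  1.69 -0.05]
```

View pics/w6s.png

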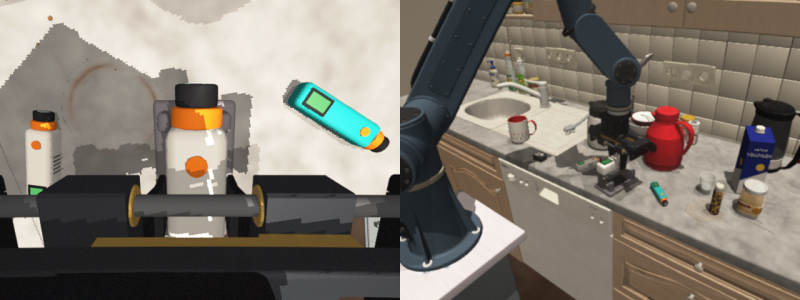

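The thermometer is lifted and lies straight along the tool axis: collar at (314,189), button at (314,267). Now to the red jug.

Emit:
move_arm:
  commands:
    - {"hand": 2.5,"travel": [0,0,0],"twist": [0.1,0,1.4]}
    - {"hand": 2.5,"travel": [-0.2,0.5,0],"twist": [0,0,0]}
    - {"hand": 2.5,"travel": [-0.4,0.7,0],"twist": [0,0,0]}
    - {"hand": 2.5,"travel": [-0.2,0.5,0],"twist": [0,0,0]}
    - {"hand": 2.5,"travel": [0,0,0],"twist": [0,0,0]}

```text
time: 7.93
position: [0.451, -0.2632, 0.0843]
tool_rot: [0.993, -0.117, 0.001, 0.001]
ft_force: [0.4, 0.8, -1.3]
grip_width: 0.0356
grip_force: 25.0
```

Emit:
move_arm:
  commands:
    - {"hand": 2.5,"travel": [0,0,0],"twist": [0,0,0]}
    - {"hand": 2.5,"travel": [0,0,0],"twist": [0,0,0]}
    - {"hand": 2.5,"travel": [0,0,0],"twist": [0,0,0]}
    - {"hand": 2.5,"travel": [0,0,0],"twist": [0,0,0]}

```text
time: 8.27
position: [0.4519, -0.2618, 0.0844]
tool_rot: [0.993, -0.116, 0.001, 0.001]
ft_force: [0.3, 0.2, -1.6]
grip_width: 0.036
grip_force: 25.0
```

```bash
python3 -c "
from h import *
goto(.4512,-.2616,.0844,-13.4)
# where things are in scene/top cameras: nose vs patch
for n in('scene','top'):
    c=robot.camera(n);save(n+'_red',c)
    if n=='scene':
        f=c['frame'].astype(int);r,g,b=f[...,0],f[...,1],f[...,2]
        m=(f.max(2)<50);m[:200]=0;m[280:]=0;m[:,:340]=0;m[:,440:]=0
        N,L,S,ce=cv2.connectedComponentsWithStats(m.astype(np.uint8))
        for s,p in zip(S[1:],ce[1:]):
            if s[4]>30: print(s,p.round(1),plane(c,*p,.09).round(4))
"
```

```text
pos [ 0.4519 -0.2618  0.0844] q [-0.74  0.63  1.82 -0.    0.69  1.07] t 8.2667 gw 0.03597922553760048
travel now-axes [-0.07 -0.01  0.  ] twist [ 0.07 -0.09  0.05] travel goal-axes [-0.07 -0.01  0.  ]
[ 340  200   70   80 2271] [365.8 235.1] [ 0.5579 -0.2325  0.09  ]
[340 230   7   7  31] [343.2 232.9] [ 0.5395 -0.1876  0.09  ]
```

Emit:
move_arm:
  commands:
    - {"hand": 2.5,"travel": [0,0,0],"twist": [0,0,0]}
    - {"hand": 2.5,"travel": [0,0,0],"twist": [0,0,0]}
    - {"hand": 2.5,"travel": [0,0,0],"twist": [0,0,0]}
    - {"hand": 2.5,"travel": [0,0,0],"twist": [0,0,0]}
    - {"hand": 2.5,"travel": [0,0,0],"twist": [0,0,0]}

```text
time: 8.78
position: [0.4518, -0.262, 0.0844]
tool_rot: [0.993, -0.116, 0.001, 0.001]
ft_force: [0.1, -0.1, -1.0]
grip_width: 0.036
grip_force: 25.0
```

Emit:
move_arm:
  commands:
    - {"hand": 2.5,"travel": [0,0,0],"twist": [0,0,0]}
    - {"hand": 2.5,"travel": [0,0,0],"twist": [0,0,0]}
    - {"hand": 2.5,"travel": [0,0,0],"twist": [0,0,0]}
    - {"hand": 2.5,"travel": [0,0,0],"twist": [0,0,0]}
    - {"hand": 2.5,"travel": [0,0,0],"twist": [0,0,0]}

```text
time: 9.2
position: [0.4518, -0.262, 0.0844]
tool_rot: [0.993, -0.116, 0.001, 0.001]
ft_force: [0.2, 0.1, -1.4]
grip_width: 0.0358
grip_force: 25.0
```

Emit:
move_arm:
  commands:
    - {"hand": 2.5,"travel": [0,0,0],"twist": [0,0,0]}
    - {"hand": 2.5,"travel": [0,0,0],"twist": [0,0,0]}
    - {"hand": 2.5,"travel": [0,0,0],"twist": [0,0,0]}
    - {"hand": 2.5,"travel": [0,0,0],"twist": [0,0,0]}
    - {"hand": 2.5,"travel": [0,0,0],"twist": [0,0,0]}

```text
time: 9.62
position: [0.4518, -0.262, 0.0844]
tool_rot: [0.993, -0.116, 0.001, 0.001]
ft_force: [0.1, 0.3, -2.2]
grip_width: 0.0356
grip_force: 25.0
```

Emit:
move_arm:
  commands:
    - {"hand": 2.5,"travel": [0,0,0],"twist": [0,0,0]}
    - {"hand": 2.5,"travel": [0,0,0],"twist": [0,0,0]}
    - {"hand": 2.5,"travel": [0,0,0],"twist": [0,0,0]}
    - {"hand": 2.5,"travel": [0,0,0],"twist": [0,0,0]}
    - {"hand": 2.5,"travel": [0,0,0],"twist": [0,0,0]}

```text
time: 10.03
position: [0.4518, -0.262, 0.0844]
tool_rot: [0.993, -0.116, 0.001, 0.001]
ft_force: [0.4, -0.1, -1.4]
grip_width: 0.0357
grip_force: 25.0
```

Emit:
move_arm:
  commands:
    - {"hand": 2.5,"travel": [0,0,0],"twist": [0,0,0]}
    - {"hand": 2.5,"travel": [0,0,0],"twist": [0,0,0]}
    - {"hand": 2.5,"travel": [0,0,0],"twist": [0,0,0]}
    - {"hand": 2.5,"travel": [0,0,0],"twist": [0,0,0]}
    - {"hand": 2.5,"travel": [0,0,0],"twist": [0,0,0]}

```text
time: 10.45
position: [0.4518, -0.262, 0.0844]
tool_rot: [0.993, -0.116, 0.001, 0.001]
ft_force: [-0.7, 0.1, -1.9]
grip_width: 0.0357
grip_force: 25.0
```

Emit:
move_arm:
  commands:
    - {"hand": 2.5,"travel": [0,0,0],"twist": [0,0,0]}
    - {"hand": 2.5,"travel": [0,0,0],"twist": [0,0,0]}
    - {"hand": 2.5,"travel": [0,0,0],"twist": [0,0,0]}
    - {"hand": 2.5,"travel": [0,0,0],"twist": [0,0,0]}
    - {"hand": 2.5,"travel": [0,0,0],"twist": [0,0,0]}

```text
time: 10.87
position: [0.4518, -0.262, 0.0844]
tool_rot: [0.993, -0.116, 0.001, 0.001]
ft_force: [0.3, 1.1, -2.4]
grip_width: 0.0358
grip_force: 25.0
```

Emit:
move_arm:
  commands:
    - {"hand": 2.5,"travel": [0,0,0],"twist": [0,0,0]}
    - {"hand": 2.5,"travel": [0,0,0],"twist": [0,0,0]}
    - {"hand": 2.5,"travel": [0,0,0],"twist": [0,0,0]}
    - {"hand": 2.5,"travel": [0,0,0],"twist": [0,0,0]}
    - {"hand": 2.5,"travel": [0,0,0],"twist": [0,0,0]}

```text
time: 11.28
position: [0.4518, -0.262, 0.0844]
tool_rot: [0.993, -0.116, 0.001, 0.001]
ft_force: [-0.6, 0.3, -1.7]
grip_width: 0.0355
grip_force: 25.0
```

```bash
python3 -c "
from h import *
a=np.radians(-2.2);P=np.array([.602,-.0445])-.155*np.array([np.cos(a),np.sin(a)]);print(P)
goto(*P,.0844,-2.2)"
```

```text
[ 0.44711425 -0.03854989]
pos [ 0.4518 -0.262   0.0844] q [-0.74  0.63  1.82 -0.    0.69  1.07] t 11.2833 gw 0.03553687753735033
travel now-axes [ -5.62 -21.63  -0.04] twist [  0.08  -0.08 -11.16] travel goal-axes [ -1.32 -22.31   0.  ]
```

Emit:
move_arm:
  commands:
    - {"hand": 2.5,"travel": [-0.3,-0.8,0],"twist": [0,0,0]}
    - {"hand": 2.5,"travel": [-0.4,-1.6,0],"twist": [0,0,0]}
    - {"hand": 2.5,"travel": [-0.5,-2.2,0],"twist": [0,0,0]}
    - {"hand": 2.5,"travel": [-0.6,-2.2,0],"twist": [0,0,0]}
    - {"hand": 2.5,"travel": [-0.6,-2.2,0],"twist": [0,0,0]}

```text
time: 11.7
position: [0.4483, -0.1664, 0.0842]
tool_rot: [0.993, -0.116, 0.0, 0.0]
ft_force: [-0.1, 0.2, -1.7]
grip_width: 0.0356
grip_force: 25.0
```

Emit:
move_arm:
  commands:
    - {"hand": 2.5,"travel": [-0.6,-2.2,0],"twist": [0,0,0]}
    - {"hand": 2.5,"travel": [-0.6,-2.2,0],"twist": [0,0,0]}
    - {"hand": 2.5,"travel": [-0.6,-2.2,0],"twist": [0,0,0]}
    - {"hand": 2.5,"travel": [-0.6,-2.2,0],"twist": [0,0,0]}
    - {"hand": 2.5,"travel": [-0.5,-2.0,0],"twist": [0,0,0]}

```text
time: 12.12
position: [0.4444, -0.0543, 0.0841]
tool_rot: [0.993, -0.116, -0.0, 0.0]
ft_force: [0.7, -0.2, -2.8]
grip_width: 0.0359
grip_force: 25.0
```

Emit:
move_arm:
  commands:
    - {"hand": 2.5,"travel": [-0.3,-1.3,0],"twist": [0,0,0]}
    - {"hand": 2.5,"travel": [0,-0.5,0],"twist": [0,0,0]}
    - {"hand": 2.5,"travel": [0,0,0],"twist": [0,0,-2]}
    - {"hand": 2.5,"travel": [0,0,0],"twist": [0,0,-3.6]}
    - {"hand": 2.5,"travel": [0,0,0],"twist": [0,0,-3.6]}

```text
time: 12.53
position: [0.447, -0.0383, 0.0841]
tool_rot: [0.999, -0.034, 0.001, 0.001]
ft_force: [-0.4, -0.1, -0.7]
grip_width: 0.0356
grip_force: 25.0
```

Emit:
move_arm:
  commands:
    - {"hand": 2.5,"travel": [0,0,0],"twist": [0,0,-2]}
    - {"hand": 2.5,"travel": [0,0,0],"twist": [0,0,0]}
    - {"hand": 2.5,"travel": [0,0,0],"twist": [0,0,0]}
    - {"hand": 2.5,"travel": [0,0,0],"twist": [0,0,0]}

```text
time: 12.87
position: [0.4471, -0.0388, 0.0841]
tool_rot: [1.0, -0.019, 0.001, 0.001]
ft_force: [0.2, -0.6, -1.3]
grip_width: 0.0356
grip_force: 25.0
```

```bash
python3 t.py w7 .107; python3 -c "
from h import *
goto(.4471,-.0385,.0844,-2.2)"
```

```text
[ 0.44708759 -0.03879608  0.0840865 ] [ 9.99812946e-01 -1.93168034e-02  5.77191288e-04  7.74913045e-04]
green [390 220  10  29 160] [396.  237.4] [ 0.4856 -0.0686  0.107 ] tool [ 0.0397  0.0283 -0.0228]
orange [ 275  172   81   36 2677] [314.6 189.4] [ 0.503  -0.0415  0.107 ] tool [ 0.056   0.0006 -0.0228]
orange [296 250  37  35 962] [314.1 266.6] [ 0.4763 -0.0403  0.107 ] tool [ 0.0292  0.0004 -0.0229]
white [339 284   6  27 152] [341.4 297.4] [ 0.4644 -0.0496  0.107 ] tool [ 0.0177  0.0101 -0.0229]
white [276 367  65  11 574] [308.6 372.8] [ 0.4346 -0.0366  0.107 ] tool [-0.0125 -0.0016 -0.0229]
pos [ 0.4472 -0.0389  0.0841] q [-0.34  0.58  2.   -0.    0.57  1.28] t 12.9667 gw 0.03580464029547814
travel now-axes [-0.01 -0.04 -0.03] twist [ 0.09 -0.07  0.  ] travel goal-axes [-0.01 -0.04 -0.03]
```

Emit:
move_arm:
  commands:
    - {"hand": 2.5,"travel": [0,0,0],"twist": [0,0,0]}
    - {"hand": 2.5,"travel": [0,0,0],"twist": [0,0,0]}
    - {"hand": 2.5,"travel": [0,0,0],"twist": [0,0,0]}
    - {"hand": 2.5,"travel": [0,0,0],"twist": [0,0,0]}
    - {"hand": 2.5,"travel": [0,0,0],"twist": [0,0,0]}

```text
time: 13.38
position: [0.4472, -0.0389, 0.084]
tool_rot: [1.0, -0.019, 0.001, 0.001]
ft_force: [-0.6, 0.4, -0.9]
grip_width: 0.0357
grip_force: 25.0
```

Emit:
move_arm:
  commands:
    - {"hand": 2.5,"travel": [0,0,0],"twist": [0,0,0]}
    - {"hand": 2.5,"travel": [0,0,0],"twist": [0,0,0]}
    - {"hand": 2.5,"travel": [0,0,0],"twist": [0,0,0]}
    - {"hand": 2.5,"travel": [0,0,0],"twist": [0,0,0]}
    - {"hand": 2.5,"travel": [0,0,0],"twist": [0,0,0]}

```text
time: 13.8
position: [0.4473, -0.0389, 0.084]
tool_rot: [1.0, -0.019, 0.001, 0.001]
ft_force: [0.3, 0.6, -2.4]
grip_width: 0.0359
grip_force: 25.0
```

Emit:
move_arm:
  commands:
    - {"hand": 2.5,"travel": [0,0,0],"twist": [0,0,0]}
    - {"hand": 2.5,"travel": [0,0,0],"twist": [0,0,0]}
    - {"hand": 2.5,"travel": [0,0,0],"twist": [0,0,0]}
    - {"hand": 2.5,"travel": [0,0,0],"twist": [0,0,0]}
    - {"hand": 2.5,"travel": [0,0,0],"twist": [0,0,0]}

```text
time: 14.22
position: [0.4472, -0.0389, 0.084]
tool_rot: [1.0, -0.019, 0.001, 0.001]
ft_force: [0.7, 0.4, -1.9]
grip_width: 0.0357
grip_force: 25.0
```

Emit:
move_arm:
  commands:
    - {"hand": 2.5,"travel": [0,0,0],"twist": [0,0,0]}
    - {"hand": 2.5,"travel": [0,0,0],"twist": [0,0,0]}
    - {"hand": 2.5,"travel": [0,0,0],"twist": [0,0,0]}
    - {"hand": 2.5,"travel": [0,0,0],"twist": [0,0,0]}
    - {"hand": 2.5,"travel": [0,0,0],"twist": [0,0,0]}

```text
time: 14.63
position: [0.4472, -0.0389, 0.0841]
tool_rot: [1.0, -0.019, 0.001, 0.001]
ft_force: [0.4, -0.1, -1.5]
grip_width: 0.0358
grip_force: 25.0
```

Emit:
move_arm:
  commands:
    - {"hand": 2.5,"travel": [0,0,0],"twist": [0,0,0]}
    - {"hand": 2.5,"travel": [0,0,0],"twist": [0,0,0]}
    - {"hand": 2.5,"travel": [0,0,0],"twist": [0,0,0]}
    - {"hand": 2.5,"travel": [0,0,0],"twist": [0,0,0]}
    - {"hand": 2.5,"travel": [0,0,0],"twist": [0,0,0]}

```text
time: 15.05
position: [0.4472, -0.0389, 0.084]
tool_rot: [1.0, -0.019, 0.001, 0.001]
ft_force: [1.7, -0.1, -1.5]
grip_width: 0.0358
grip_force: 25.0
```

Emit:
move_arm:
  commands:
    - {"hand": 2.5,"travel": [0,0,0],"twist": [0,0,0]}
    - {"hand": 2.5,"travel": [0,0,0],"twist": [0,0,0]}
    - {"hand": 2.5,"travel": [0,0,0],"twist": [0,0,0]}
    - {"hand": 2.5,"travel": [0,0,0],"twist": [0,0,0]}
    - {"hand": 2.5,"travel": [0,0,0],"twist": [0,0,0]}

```text
time: 15.47
position: [0.4472, -0.0389, 0.084]
tool_rot: [1.0, -0.019, 0.001, 0.001]
ft_force: [-1.0, -1.6, -1.6]
grip_width: 0.0354
grip_force: 25.0
```

```bash
python3 -c "
from h import *
goto(.4471,-.0385,.0844,-2.2)
print(robot.hand_in())"
```

```text
pos [ 0.4472 -0.0389  0.084 ] q [-0.34  0.58  2.   -0.    0.57  1.27] t 15.4667 gw 0.03544481417237014
travel now-axes [-0.01 -0.04 -0.04] twist [ 0.09 -0.07  0.04] travel goal-axes [-0.01 -0.04 -0.04]
the job is handed in; nothing more can be done
None
```

The job is handed in at 15.5 s: the thermometer was held about 3 s on the red jug's patch, then moved to the steel jug's patch, where it is still held level and motionless; the aim rests on measured patch positions, no result came back, and I took no final picture of the jugs.

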